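Tip the pressing block over onto a photo print

TASK

Flatten the photo print lying on the green pressing board: slide the wooden pressing block, without turning it over yet, up to the board's front edge so that its cork face meets that edge, and push it over the edge so that it tips onto its cork face on the board. Then push it along the board until it sits square against the wooden back rail, covering the whole print, and let go of it. Leave the red pen tray, the phone and the stack of prints where they are.

Things in the scene. Friction and masses are not known exactly. Their poses are not given: they have to be found in the camera images.
- press_board: Green board fixed to the table: 170 mm (x) by 250 mm (y), 12 mm thick. Origin on the table at the middle of its front edge; x points level from that edge to the back rail, z up. The front edge is a square step 12 mm high, the fence for tipping. The dark wooden rail spans the full width: front face at x = 150 mm, 20 mm thick, top 42 mm above the table.
- print_centre (a point): Centre of the black and white print (white border) fixed flat on the board: board x = 105 mm, y = 0, z = 12 mm (the board's top). It measures 70 mm along board x, 90 mm along board y. Axes as the board's.
- press_block: Loose wooden block, 0.5 to 0.9 kg, 100 (x) by 120 (y) by 90 mm (z), too broad to grip from above. Its 120 x 90 face at x = +50 mm is cork; a dark inlaid band runs near the other end. Origin: centre of its underside at the start; x points out of the cork. It starts in front of the board, cork roughly towards the front edge. Tipped: x down, z along board x, 100 mm tall, 90 mm deep.
- cork_centre (a point): Centre of the cork face (block x = 50, y = 0, z = 45 mm); axes as the block's. With the cork's foot on the front edge, a push high on the opposite face turns the block about the edge; it falls over by itself past some 57 degrees. The pusher must rise in an arc with the face: pushing level rubs and may jam, pushing below 30 mm hardly turns it.
- pen_tray: Bystander: red open tray with four pens, 80 x 240 mm, 55 mm high, loose. Origin: centre of its underside, the 240 mm along its y.
- phone: Bystander: black phone lying flat, 75 x 150 mm, 9 mm thick, loose. Origin: centre of its underside, the 150 mm along its y.
- print_stack: Bystander: stack of mounted prints, 90 x 120 mm, 16 mm high, loose. Origin: centre of its underside, the 120 mm along its y.
Things that resemble listed ones, but are neither listed nor needed, are in the scene too. Of the things that look like the press_block, take the one that is farthest to the robot's left at the start.

How it is judged (in metres and radians):
On the way, in this order (a step that is already met when the one before it is completed fails the run):
1. the block, not yet tipped, has its cork face against the front edge (within 10 mm, roughly square) (x of cork_centre in the frame of press_board between -0.01 and 0.01 m and angle between press_block's own z axis and vertical below 0.12 rad and angle between the x axis of press_block and the x axis of press_board, either way round below 0.15 rad), for 0.05 s.
2. the block has tipped over the edge and lies on its cork face on the board (angle between press_block's own x axis and vertical above 3.02 rad and z of cork_centre in the frame of press_board below 0.018 m and x of cork_centre in the frame of press_board above 0.015 m), for 0.2 s.
At the end, for the whole second after the job is handed in: The block rests on its cork face on the board (within 3.5 degrees), against the back rail within 6 mm, square to it within 4 degrees, its centre within 15 mm of the print's centre across the board so that the print is covered, at rest; tray, phone and print stack within 30 mm of where they were (angle between press_block's own x axis and vertical above 3.08 rad and z of cork_centre in the frame of press_board between 0.006 and 0.016 m and x of cork_centre in the frame of press_board between 0.099 and 0.11 m and y of cork_centre in the frame of press_board between -0.015 and 0.015 m and angle between the z axis of press_block and the x axis of press_board, either way round below 0.07 rad and linear speed of press_block below 0.01 m/s and distance of each of pen_tray, phone, print_stack from where it was at the start of the episode below 0.03 m); the robot touches nothing.
It fails at once if the pen tray, the phone or the print stack is pushed more than 30 mm (distance of any of pen_tray, phone, print_stack from where it was at the start of the episode above 0.03 m).
It also fails if it takes over 66 s, if anything falls off the work surface, if the arm or the gripper's body presses on something with over 40 N, if the wrist force passes 120 N, or if a joint passes its speed limit or range.

ROBOT

A 6-joint arm with a two-finger parallel gripper is mounted at the origin on the work surface. World frame = base frame: x ahead of the robot, y to its left, z up, the work surface at z = 0. Lengths are in m, angles in degrees, forces in N, time in s.
With the tool pointing down it reaches from about 0.4 to 0.825 m from the base axis. Payload 7 kg.
Tool frame: the origin (TCP) lies at the very end of the fingers, on their centre line; the grasp point (between the pads) lies 19 mm behind it; z points along the fingers, y is the line along which they close (so a half turn about z gives the same grasp; the last joint's range is limited). The gripper opens to 88 mm and grips with 3 to 60 N. Pads are 19 mm wide; open, the fingers measure 130 mm over their backs; the gripper's body (78 mm by 193 mm) begins 47 mm behind the grasp point.
Start: joints at [79.704, 20.546, 0.682, 0, -70.136, -16.507], TCP at [0.304, 0.602, 0.227] pointing down, gripper open.
Joint ranges: [-176.03, 176.03], [-82.01, 121.73], [-58.28, 71.71], [-173.87, 95.51], [-174.79, -0.11], [-173.66, 173.66]. Speed limits (degrees/s): [136.94, 136.94, 172.46, 180, 180, 180].

INTERFACE

Orientations are given as [roll, pitch, yaw] about the fixed x, y, z axes, in that order (R = Rz(yaw) Ry(pitch) Rx(roll)).
In Python, from plant import get_state, capture, close_job, regions_of gives the robot as it stands.
- The arm moves only by the tool jog_arm, never from a script. Its argument "moves" is a list of rows, each a list of 3 entries, a list of its own where there are three numbers: the shift along the tool's x, y, z in cm, then the turn about the tool's z in degrees, then the finger opening in cm, from 0 to 8.76. A call has 1 to 12 rows; each row shifts and turns the commanded pose from where the row before left it, along the tool's axes as they then stand; what a row does not reach is not made up. A row lasts 1/8 s, in which the tool goes at most 62.5 mm and 10.7 degrees, less where a joint would pass 70% of its speed; a pose out of reach is approached as far as the arm can. A call is refused whole if a number of a shift passes 6.25 or a number of a turn 10.7, either way. A call with a gripper value outside its range is refused whole. The fingers move at their own pace and stop on an object; "newtons" is the grip in N (left out, the last holds). Time passes only in rows, so rows that do not move let the fingers close. It gives the time, the measured TCP pose, the force, the opening and the grip force at its end, in the units of the state.
- get_state(): the state, without advancing time (a new reading comes with each control period).
- capture(name): name is "scene" or "top" or "wrist"; returns a dict with "pixels" (480x640x3 uint8, blue, green, red), "mtx" (3x3 intrinsics, pixels), "world_from_camera" (4x4, takes a point from camera to world coordinates); the wrist camera has in their place "hand_eye" (4x4, takes a point from camera to tool coordinates, whose origin is the TCP and whose axes are the flange's). Camera axes: x right, y down, z forward; pixel columns grow to the right and rows downward; lengths in m; the calibration is good to about 2 mm. A picture is of the moment at which its call begins: read the wrist's pose just before it. There is no depth.
- close_job(): hands the job in; it is judged then, once.
Trained networks look in a picture, given as the dict that the camera call returned (one of the last four; its "shot" number tells which), for a name from the list of things; names that differ only in an ending like _2 or _b are one class to them, and where a whole thing is asked for, a point or a joint stands for the part that bears it (a point fixed in the world has none). Each returns a list of dicts, best first, with "confidence" (0 to 1); they miss things now and then, are a little off and sometimes report something else, mostly with a low value. They report only what shows in the picture. A call takes as long as a camera call. They do not tell look-alikes from the thing itself.
- regions_of(picture, thing): "pixels" (480x640 bool, what is visible of it) and "pixel" ([column, row] in pixels, amid what is visible of it).
The state is a dict: "time_s": time; "joints": joint angles; "qd": joint speeds; "joint_torque": joint torques, N m; "tcp_pos": TCP position; "eef_rot": TCP orientation; "contact_force": force on the tool from outside, world axes, zero at the start; "moment": the same for the moment, N m; "gripper_width": finger opening in m; "gripper_force": force on a finger pad.
Only numpy, scipy, OpenCV 4.12 (cv2) and the standard library are available. Lean on these libraries where they do the work, as an engineer would, in place of code of your own. Each camera call takes 0.05 s, during which the arm holds its last target. There are 200 camera calls.

## Working session

There is one attempt and no reset: what is moved stays moved. The work goes in short steps, Python scripts to look and compute and a tool call to move; the robot and the scene stay as the last step left them, time stands still between calls to the robot, and variables do not carry over. Pictures are saved under pics/ and viewed, at most 10 in all, crops included, and the job is handed in when it is done.

Besides the shell and the picture viewer there is one more tool, called after "Emit:" as a command line: name --argument value ..., lists and objects as JSON in quotes. jog_arm: Moves the arm, as the interface text tells. Its arguments: {"type":"object","properties":{"moves":{"type":"array"},"newtons":{"type":"number"}},"required":["moves"]}

```bash
mkdir -p pics; ls; cat > h.py <<'E'
import numpy as np, cv2
from plant import get_state, capture, close_job, regions_of
def ray(p,uv):
    T=np.array(p["world_from_camera"]);K=np.array(p["mtx"])
    d=T[:3,:3]@np.linalg.inv(K)@np.array([uv[0],uv[1],1.]);return T[:3,3],d
def toz(p,uv,z):
    o,d=ray(p,uv);return o+d*(z-o[2])/d[2]
E
python3 - <<'E'
from h import *
a=capture("scene");b=capture("top")
cv2.imwrite("pics/scene.png",a["pixels"]);cv2.imwrite("pics/top.png",b["pixels"])
for n in ["press_board","press_block","pen_tray","phone","print_stack"]:
    for q,p in (("s",a),("t",b)):
        for r in regions_of(p,n):
            c=max(cv2.findContours(r["pixels"].astype(np.uint8),0,2)[0],key=cv2.contourArea)
            print(n,q,round(r["confidence"],2),np.round(r["pixel"]),np.round(toz(p,r["pixel"],0.01),3)[:2],cv2.boundingRect(c))
print(get_state()["tcp_pos"],get_state()["eef_rot"],get_state()["time_s"])
E
```

```text
pics
press_board s 0.73 [343. 308.] [0.554 0.132] (260, 248, 160, 123)
press_board t 0.56 [249. 230.] [0.531 0.112] (179, 150, 140, 162)
press_block s 0.69 [275. 197.] [ 0.428 -0.274] (240, 166, 70, 59)
press_block s 0.68 [338. 169.] [ 0.195 -0.318] (309, 144, 62, 55)
press_block s 0.65 [248. 253.] [ 0.6   -0.103] (204, 215, 86, 85)
press_block s 0.63 [190. 184.] [ 0.566 -0.466] (167, 156, 51, 61)
press_block t 0.87 [337. 171.] [ 0.633 -0.05 ] (298, 125, 82, 93)
press_block t 0.83 [532. 184.] [ 0.598 -0.401] (485, 143, 97, 84)
press_block t 0.77 [461. 384.] [ 0.246 -0.256] (416, 345, 96, 86)
press_block t 0.63 [442. 264.] [ 0.458 -0.232] (396, 223, 91, 79)
pen_tray s 0.73 [432. 342.] [0.493 0.271] (376, 268, 114, 141)
pen_tray s 0.58 [249. 255.] [ 0.602 -0.096] (205, 214, 86, 86)
pen_tray t 0.76 [161. 259.] [0.483 0.272] (114, 188, 93, 145)
phone s 0.87 [212. 330.] [0.75 0.05] (163, 298, 98, 69)
phone t 0.87 [287. 112.] [0.745 0.039] (243, 83, 87, 60)
print_stack s 0.59 [159. 250.] [ 0.739 -0.215] (121, 230, 78, 49)
print_stack t 0.72 [421. 111.] [ 0.74  -0.208] (387, 74, 72, 78)
[0.3043642  0.60245726 0.2265522 ] [-1.79999790e+02  7.51612195e-04 -2.68025730e+01] 0.6
```

View pics/scene.png

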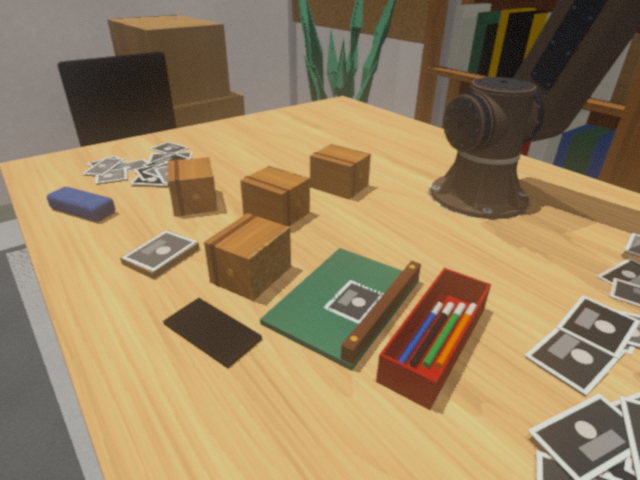

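View pics/top.png

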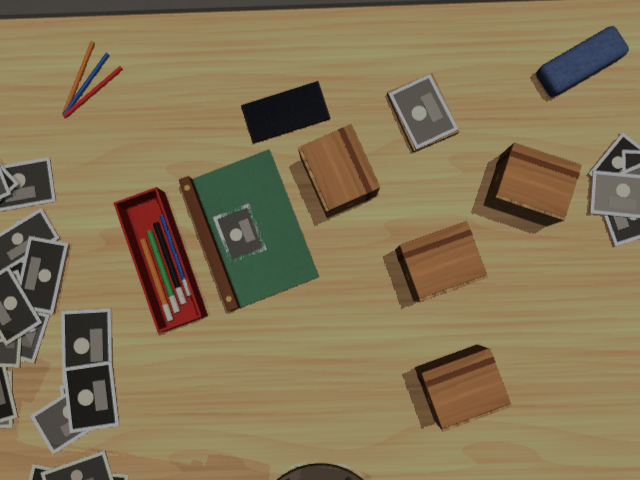

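The things that could be taken for the block, by pixel in the top view, are A (338,170), B (441,262), C (461,386) and D (533,185). In that view robot-left is image-left, so A is farthest to the left. A's dark band is on the side away from the board and its cork faces the board. I'll fit silhouettes to get poses and check A in a crop.

```bash
cat >> h.py <<'E'
from scipy.optimize import minimize
def proj(p,P):
    T=np.linalg.inv(np.array(p["world_from_camera"]));K=np.array(p["mtx"])
    c=(T[:3,:3]@np.asarray(P,float).T).T+T[:3,3];q=(K@c.T).T;return q[:,:2]/q[:,2:]
def box(x0,x1,y0,y1,z0,z1): return np.array([[x,y,z] for x in(x0,x1) for y in(y0,y1) for z in(z0,z1)])
def place(B,v):
    c,s=np.cos(v[2]),np.sin(v[2]);return B@np.array([[c,-s,0],[s,c,0],[0,0,1]]).T+[v[0],v[1],0]
def sil(p,boxes,v):
    m=np.zeros((960,1280),np.uint8)
    for B in boxes: cv2.fillConvexPoly(m,cv2.convexHull(((proj(p,place(B,v))+.5)*2*16).round().astype(np.int32).reshape(-1,1,2)),1,cv2.LINE_8,4)
    return m>0
def fit(views,boxes,v0):
    ms=[(p,cv2.resize(m.astype(np.uint8),(1280,960),interpolation=0)>0) for p,m in views]
    def f(u):
        v=[u[0]/100,u[1]/100,u[2]/10];t=0
        for p,m in ms:
            s=sil(p,boxes,v);t+=1-(s&m).sum()/(s|m).sum()
        return t/len(ms)
    u0=np.array([v0[0]*100,v0[1]*100,v0[2]*10])
    for k in (1,.4):
        r=minimize(f,u0,method="Nelder-Mead",options=dict(initial_simplex=np.vstack([u0]+[u0+k*2*e for e in np.eye(3)]),xatol=.005,fatol=1e-5));u0=r.x
    return np.array([u0[0]/100,u0[1]/100,u0[2]/10]),r.fun
BLOCK=[box(-.05,.05,-.06,.06,0,.09)]
TIPPED=[box(-.045,.045,-.06,.06,.012,.112)]
BOARD=[box(0,.17,-.125,.125,0,.012),box(.15,.17,-.125,.125,0,.042)]
def draw(p,img,boxes,v):
    for B in boxes:
        q=proj(p,place(B,v))
        for i in range(8):
            for j in range(i):
                if bin(i^j).count("1")==1: cv2.line(img,tuple(int(t*16) for t in q[i]),tuple(int(t*16) for t in q[j]),(0,255,255),1,cv2.LINE_AA,4)
def best(p,n,uv):
    R=[r for r in regions_of(p,n)]
    return min(R,key=lambda r:np.hypot(*(np.array(r["pixel"])-uv)))["pixels"]
E
python3 - <<'E'
from h import *
a=capture("scene");b=capture("top")
# board x direction ~ +y world, block likewise
blk=[(a,best(a,"press_block",(248,253))),(b,best(b,"press_block",(337,171)))]
brd=[(a,best(a,"press_board",(343,308))),(b,best(b,"press_board",(249,230)))]
img=b["pixels"].copy()
for nm,vw,bx,v0 in (("block",blk,BLOCK,(.62,-.04,2.1)),("board",brd,BOARD,(.55,.04,1.9))):
    for k in (vw,vw[:1],vw[1:]):
        v,f=fit(k,bx,v0);print(nm,np.round(v,4),round(np.degrees(v[2]),2),round(f,3))
        if k is vw: draw(b,img,bx,v);np.save(nm,v)
for n,uv in (("pen_tray",(161,259)),("phone",(287,112)),("print_stack",(421,111))):
    m=best(b,n,uv);c=max(cv2.findContours(m.astype(np.uint8),0,2)[0],key=cv2.contourArea)
    q=cv2.boxPoints(cv2.minAreaRect(c));print(n,[np.round(toz(b,x,.01)[:2],3).tolist() for x in q])
cv2.imwrite("pics/c1.png",cv2.resize(img[70:340,110:470],(800,600),interpolation=2))
E
```

```text
block [ 0.6234 -0.052   1.9667] 112.68 0.03
block [ 0.6235 -0.0522  1.987 ] 113.85 0.02
block [ 0.6231 -0.0523  1.9506] 111.76 0.036
board [0.5608 0.0307 1.9125] 109.58 0.018
board [0.5612 0.0307 1.9133] 109.63 0.014
board [0.5598 0.0305 1.9117] 109.53 0.02Traceback (most recent call last):
  File "<stdin>", line 12, in <module>
  File "h.py", line 41, in best
    return min(R,key=lambda r:np.hypot(*(np.array(r["pixel"])-uv)))["pixels"]
           ~~~^^^^^^^^^^^^^^^^^^^^^^^^^^^^^^^^^^^^^^^^^^^^^^^^^^^^^
ValueError: min() iterable argument is empty
```

```bash
python3 - <<'E'
from h import *
b=capture("top");img=b["pixels"].copy()
draw(b,img,BLOCK,np.load("block.npy"));draw(b,img,BOARD,np.load("board.npy"))
bd=np.load("board.npy");bl=np.load("block.npy")
c,s=np.cos(bd[2]),np.sin(bd[2]);d=bl[:2]-bd[:2];print("block in board frame",c*d[0]+s*d[1],-s*d[0]+c*d[1])
for n,px in (("tray",[(116,204),(156,188),(206,315),(161,332)]),("phone",[(242,106),(320,83),(329,117),(253,142)]),("stack",[(388,93),(432,74),(457,132),(413,151)])):
    P=np.array([toz(b,x,.009)[:2] for x in px])-bd[:2];print(n,np.round(np.c_[c*P[:,0]+s*P[:,1],-s*P[:,0]+c*P[:,1]],3).tolist())
cv2.imwrite("pics/c1.png",cv2.resize(img[70:340,110:470],(800,600),interpolation=2))
E
```

```text
block in board frame -0.09887009822493902 -0.031265723639718426
tray [[0.296, -0.131], [0.218, -0.132], [0.212, 0.117], [0.298, 0.116]]
phone [[0.018, -0.218], [-0.131, -0.205], [-0.123, -0.14], [0.023, -0.147]]
stack [[-0.241, -0.142], [-0.329, -0.145], [-0.33, -0.028], [-0.243, -0.025]]
```

View pics/c1.png

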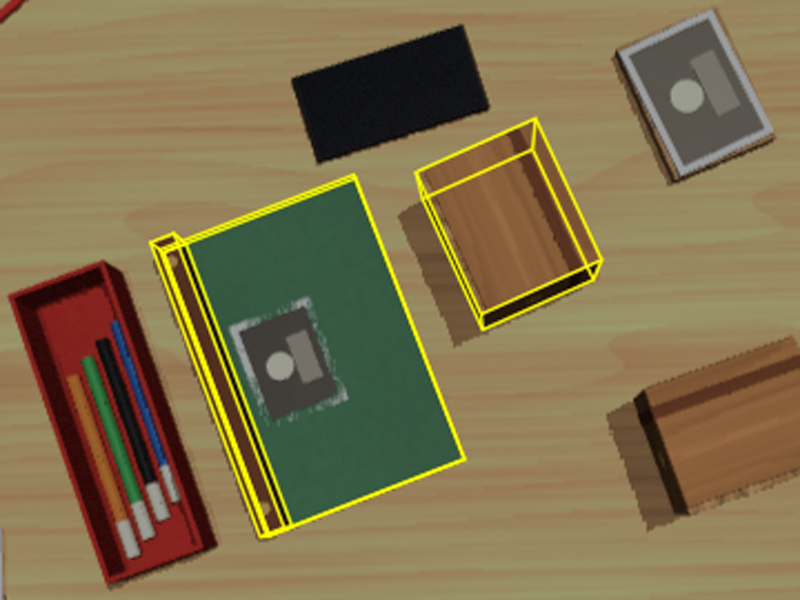

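A is confirmed: the crop shows it at (510,225), with its band at the upper right away from the board, and the wireframes match the block and board. The plan has three parts:
1. Push the block sideways with two fingertips to centre and square it.
2. Push it forward from behind with the fingers spread.
3. Tip it along an arc.

Emit:
jog_arm --moves '[[[0, 0, 0], -9.3, 4], [[0, 0, 0], -9.3, 4], [[0, 0, 0], -9.3, 4], [[0, 0, 0], -9.3, 4], [[0, 0, 0], -9.2, 4], [[1.2, 5, 0], 0, 4], [[1.2, 5, 0], 0, 4], [[1.2, 5, 0], 0, 4], [[1.2, 5, 0], 0, 4], [[1.2, 5, 0], 0, 4], [[1.2, 5, 0], 0, 4], [[1.2, 5, 0], 0, 4]]'

```text
time_s: 2.5
tcp_pos: [0.5017, 0.2995, 0.2269]
eef_rot: [-180.0, -0.0, 19.6]
contact_force: [1.1, 0.7, 0.7]
gripper_width: 0.0397
gripper_force: 0.0
```

```bash
cat >> h.py <<'E'
def goto(bx,by,z):
    "tool-axis shift in cm from the measured pose to a board point"
    s=get_state();bd=np.load("board.npy");t=place(np.array([[bx,by,z]]),bd)[0]
    from scipy.spatial.transform import Rotation as R
    M=R.from_euler("xyz",s["eef_rot"],degrees=True).as_matrix()
    d=s["tcp_pos"]-np.r_[bd[:2],0];c,q=np.cos(bd[2]),np.sin(bd[2])
    print("t",s["time_s"],"rot",np.round(s["eef_rot"],2),"tcp board",np.round([c*d[0]+q*d[1],-q*d[0]+c*d[1],d[2]],4),"F",np.round(s["contact_force"],1),"w",round(s["gripper_width"],3))
    print("shift cm",np.round(M.T@(t-s["tcp_pos"])*100,2))
E
python3 -c "
from h import *
goto(-.099,-.125,.15)"
```

```text
t 2.5 rot [-1.7999e+02 -3.0000e-02  1.9610e+01] tcp board [ 0.2731 -0.0343  0.2269] F [1.1 0.7 0.7] w 0.04
shift cm [ 9.04 37.22  7.68]
```

Emit:
jog_arm --moves '[[[1.3, 5.3, 0], 0, 4], [[1.3, 5.3, 0], 0, 4], [[1.3, 5.3, 0], 0, 4], [[1.3, 5.3, 0], 0, 4], [[1.3, 5.3, 0], 0, 4], [[1.3, 5.3, 0], 0, 4], [[1.2, 5.3, 0], 0, 4], [[0, 0, 5], 0, 4], [[0, 0, 5], 0, 4], [[0, 0, 5], 0, 4], [[0, 0, 3.6], 0, 4], [[0, 0, 0], 0, 4]]'

```text
time_s: 4.0
tcp_pos: [0.7078, -0.0189, 0.0372]
eef_rot: [-179.9, 0.4, 19.6]
contact_force: [-0.3, -0.2, 0.3]
gripper_width: 0.04
gripper_force: 0.0
```

```bash
python3 -c "
from h import *
goto(-.099,-.07,.04)"
```

```text
t 4.0 rot [-179.94    0.36   19.57] tcp board [-0.0959 -0.1219  0.0372] F [-0.3 -0.2  0.3] w 0.04
shift cm [-5.19  0.31 -0.25]
```

Emit:
jog_arm --moves '[[[-0.7, 0, -0.2], 0, 4], [[-0.6, 0, 0], 0, 4], [[-0.4, 0, 0], 0, 4], [[-0.4, 0, 0], 0, 4], [[-0.4, 0, 0], 0, 4], [[-0.4, 0, 0], 0, 4], [[-0.4, 0, 0], 0, 4], [[-0.4, 0, 0], 0, 4], [[-0.4, 0, 0], 0, 4], [[-0.3, 0, 0], 0, 4], [[-0.2, 0, 0], 0, 4], [[0, 0, 0], 0, 4]]'

```text
time_s: 5.5
tcp_pos: [0.6681, -0.0334, 0.0435]
eef_rot: [180.0, -0.2, 19.6]
contact_force: [5.4, 2.2, 3.2]
gripper_width: 0.0402
gripper_force: 2.5
```

```bash
cat > m.py <<'E'
from h import *
goto(-.099,-.07,.04)
bd=np.load("board.npy")
a=capture("scene");b=capture("top")
c,s=np.cos(bd[2]),np.sin(bd[2])
for p in (a,b):
    v0=np.r_[place(np.array([[-.095,-.01,0.]]),bd)[0][:2],bd[2]]
    q=proj(p,place(np.array([[0,0,.06]]),v0))[0]
    try: v,f=fit([(p,best(p,"press_block",q))],BLOCK,v0)
    except Exception as e: print(e);continue
    d=v[:2]-bd[:2];print("block in board",np.round([c*d[0]+s*d[1],-s*d[0]+c*d[1]],4),"dyaw",round(np.degrees(v[2]-bd[2]),2),"1-iou",round(f,3))
E
python3 m.py
```

```text
t 5.5 rot [ 1.7997e+02 -1.6000e-01  1.9620e+01] tcp board [-0.0963 -0.0796  0.0435] F [5.4 2.2 3.2] w 0.04
shift cm [-0.96  0.27  0.35]
block in board [-0.0928 -0.0084] dyaw 6.74 1-iou 0.585
block in board [-0.095 -0.01 ] dyaw 0.0 1-iou 1.0
```

Emit:
jog_arm --moves '[[[-0.4, 0, 0], 0, 4], [[-0.4, 0, 0], 0, 4], [[-0.3, 0, 0], 0, 4], [[0, 0, 0], 0, 4], [[3, 0, 0], 0, 4], [[4, 0, -3], 0, 4], [[0, 0, -6], 10, 6], [[0, 0, -6], 10, 6], [[0, -6, -2], 10, 6], [[0, -6, 0], 10, 6], [[0, 0, 0], 10, 6], [[0, 0, 0], 10, 6]]'

```text
time_s: 7.2
tcp_pos: [0.7317, 0.105, 0.2103]
eef_rot: [179.8, 0.2, -40.7]
contact_force: [-0.4, -0.1, 0.4]
gripper_width: 0.0599
gripper_force: 0.0
```

```bash
python3 m.py; python3 -c "
from h import *
goto(-.175,0,.15)
b=capture('top');cv2.imwrite('pics/t2.png',b['pixels'])
"
```

```text
t 7.2 rot [179.76   0.18 -40.68] tcp board [ 0.0127 -0.1859  0.2103] F [-0.4 -0.1  0.4] w 0.06
shift cm [ 4.   15.53 17.08]
block in board [-0.0965  0.0041] dyaw 0.48 1-iou 0.055
block in board [-0.0959  0.0054] dyaw 0.5 1-iou 0.035
t 7.4 rot [ 1.7988e+02  1.0000e-01 -4.0190e+01] tcp board [ 0.0114 -0.1864  0.2112] F [ 0.5  0.9 -0.3] w 0.06
shift cm [ 6.73 25.48  6.17]
```

View pics/t2.png

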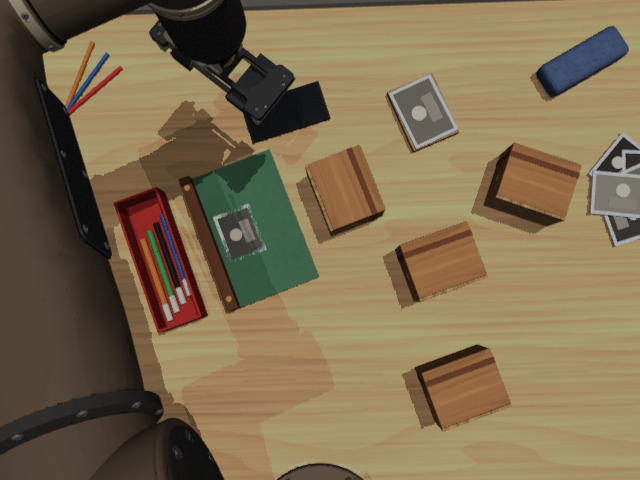

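The block now shows square to the board at (345,190), and the fit puts it at board (-96, 5) mm. I'll go behind it next.

Emit:
jog_arm --moves '[[[0, 0, 0], 10, 6], [[0, 0, 0], 10, 6], [[0, 0, 0], 10, 6], [[4.7, 4.7, 0], 0, 6], [[4.7, 4.8, 0], 0, 6], [[4.7, 4.8, 0], 0, 6], [[4.7, 4.8, 0], 0, 6], [[0, 0, 4], 0, 6], [[0, 0, 4], 0, 6], [[0, 0, 4], 0, 6], [[0, 0, 4], 0, 6], [[0, 0, 0], 0, 6]]'

```text
time_s: 8.95
tcp_pos: [0.6217, -0.1212, 0.0493]
eef_rot: [179.6, 0.1, -70.3]
contact_force: [0.2, -0.6, 0.2]
gripper_width: 0.0601
gripper_force: 0.0
```

```bash
python3 -c "
from h import *
goto(-.110,.003,.045)"
```

```text
t 8.95 rot [ 1.7962e+02  1.2000e-01 -7.0340e+01] tcp board [-0.1635 -0.0065  0.0493] F [ 0.2 -0.6  0.2] w 0.06
shift cm [-5.35  0.94  0.44]
```

Emit:
jog_arm --moves '[[[0, 1, 0.4], 0, 6], [[-0.5, 0, 0], 0, 6], [[-0.5, 0, 0], 0, 6], [[-0.5, 0, 0], 0, 6], [[-0.5, 0, 0], 0, 6], [[-0.5, 0, 0], 0, 6], [[-0.5, 0, 0], 0, 6], [[-0.5, 0, 0], 0, 6], [[-0.5, 0, 0], 0, 6], [[-0.5, 0, 0], 0, 6], [[-0.4, 0, 0], 0, 6], [[0, 0, 0], 0, 6]]'

```text
time_s: 10.45
tcp_pos: [0.5999, -0.0776, 0.0496]
eef_rot: [-179.9, -0.1, -70.3]
contact_force: [2.4, -2.7, 2.4]
gripper_width: 0.0601
gripper_force: 1.8
```

```bash
sed -i 's/-.095,-.01,0/-.052,.004,0/' m.py; python3 m.py; python3 -c "
from h import *
b=capture('scene');cv2.imwrite('pics/s3.png',cv2.resize(b['pixels'][120:420,120:520],(800,600)))"
```

```text
t 10.45 rot [-1.7985e+02 -5.0000e-02 -7.0350e+01] tcp board [-0.1151 -0.0006  0.0496] F [ 2.4 -2.7  2.4] w 0.06
shift cm [-1.6  -6.94  0.97]
block in board [-0.0557  0.0043] dyaw 1.89 1-iou 0.036
block in board [-0.0402  0.0157] dyaw 5.4 1-iou 0.372
```

View pics/s3.png

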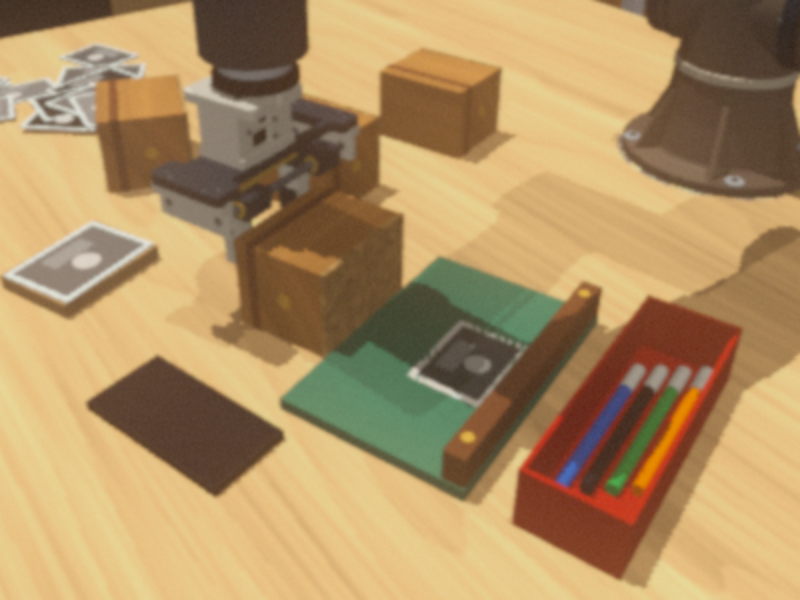

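The block at crop pixel (325,270) is just short of the board's front edge, about 5 mm away. The fingers are behind it and the bystanders haven't moved.

Emit:
jog_arm --moves '[[[-0.3, 0, 0], 0, 6], [[-0.2, 0, 0], 0, 6], [[-0.2, 0, 0], 0, 6], [[0, 0, 0], 0, 6], [[0, 0, 0], 0, 6]]'

```text
time_s: 11.32
tcp_pos: [0.5974, -0.0737, 0.0494]
eef_rot: [-180.0, -0.2, -70.4]
contact_force: [4.1, -15.8, 6.0]
gripper_width: 0.0601
gripper_force: 8.3
```

```bash
python3 m.py
```

```text
t 11.325 rot [-179.98   -0.18  -70.36] tcp board [-0.1106  0.0005  0.0494] F [  4.1 -15.8   6. ] w 0.06
shift cm [-1.15 -7.05  0.93]
block in board [-0.0502  0.0037] dyaw 0.85 1-iou 0.06
block in board [-0.0401  0.0269] dyaw 1.05 1-iou 0.382
```

The force rose to 16 N, so the cork is against the fence at x = 0. Now I'll back off, raise the fingers to about 75 mm, and follow the arc.

Emit:
jog_arm --moves '[[[1.5, 0, 0], 0, 6], [[0, 0, -2.6], 0, 6], [[-1, 0, 0], 0, 6], [[-0.5, 0, 0], 0, 6], [[0, 0, 0], 0, 6], [[-0.5, 0, -0.7], 0, 6], [[-0.7, 0, -0.9], 0, 6], [[-0.7, 0, -0.7], 0, 6], [[-0.8, 0, -0.7], 0, 6], [[0, 0, 0], 0, 6]]'

```text
time_s: 12.78
tcp_pos: [0.5875, -0.0458, 0.1046]
eef_rot: [-180.0, -0.0, -70.3]
contact_force: [2.0, -4.5, 4.6]
gripper_width: 0.0599
gripper_force: 3.3
```

```bash
python3 -c "
from h import *
goto(-.083,.003,.1054)
b=capture('scene');cv2.imwrite('pics/s4.png',cv2.resize(b['pixels'][120:420,120:520],(800,600)))"
```

```text
t 12.775 rot [-1.7997e+02 -3.0000e-02 -7.0340e+01] tcp board [-0.081   0.0005  0.1046] F [ 2.  -4.5  4.6] w 0.06
shift cm [ 0.2   0.25 -0.08]
```

View pics/s4.png

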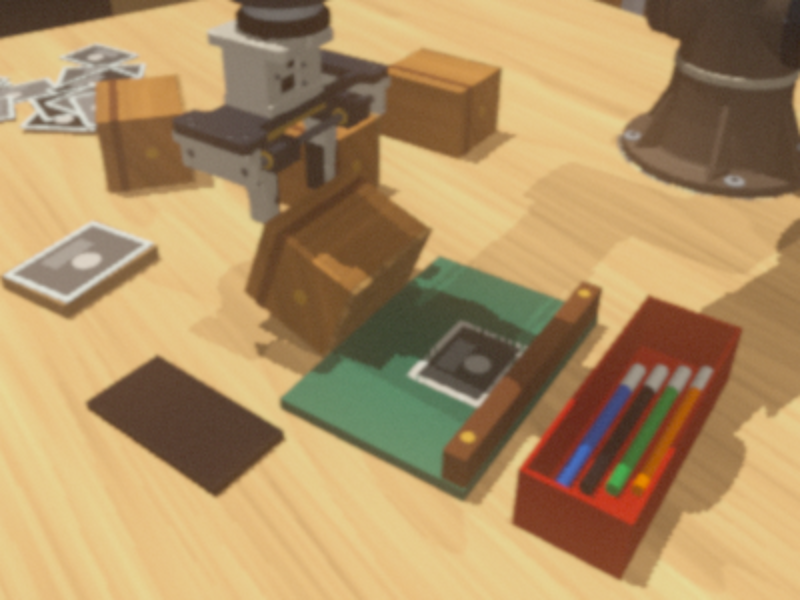

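The block is tilted about 20° on the edge at (340,265), with both fingers on the banded face. I'll continue the arc.

Emit:
jog_arm --moves '[[[-0.9, 0, -0.6], 0, 6], [[-0.9, 0, -0.5], 0, 6], [[-1, 0, -0.4], 0, 6], [[-1, 0, -0.3], 0, 6], [[-1, 0, -0.3], 0, 6], [[-1, 0, -0.1], 0, 6], [[-1, 0, -0.1], 0, 6], [[-0.7, 0, 0], 0, 6], [[0, 0, 0], 0, 6], [[0, 0, 0], 0, 6], [[0, 0, 0], 0, 6]]'

```text
time_s: 14.2
tcp_pos: [0.5622, 0.0245, 0.1273]
eef_rot: [180.0, -0.0, -70.4]
contact_force: [1.0, 0.1, 0.2]
gripper_width: 0.0603
gripper_force: 0.2
```

```bash
python3 -c "
from h import *
goto(-.08,.003,.14)
b=capture('scene');cv2.imwrite('pics/s5.png',cv2.resize(b['pixels'][120:420,120:520],(800,600)))"
```

```text
t 14.2 rot [179.99  -0.   -70.42] tcp board [-0.0063  0.0008  0.1273] F [1.  0.1 0.2] w 0.06
shift cm [ 7.37  0.22 -1.27]
```

View pics/s5.png

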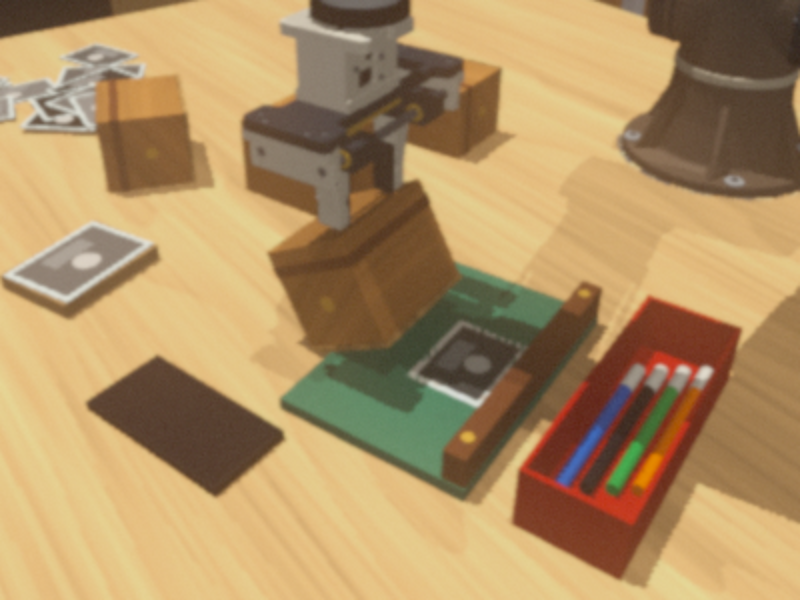

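The block at (365,270) is close to balance with almost no force on the fingers. A little more forward.

Emit:
jog_arm --moves '[[[-0.8, 0, 0], 0, 6], [[-0.8, 0, 0], 0, 6], [[-0.8, 0, 0], 0, 6], [[0, 0, -2], 0, 6], [[3, 0, -2], 0, 6], [[5, 0, 0], 0, 6], [[5, 0, 0], 0, 6], [[0, 0, 0], 0, 6]]'

```text
time_s: 15.25
tcp_pos: [0.5982, -0.0773, 0.1669]
eef_rot: [180.0, -0.0, -70.6]
contact_force: [-0.4, 0.4, -0.4]
gripper_width: 0.0599
gripper_force: 0.0
```

```bash
cat > m2.py <<'E'
from h import *
import sys
bx=float(sys.argv[1])
bd=np.load("board.npy");c,s=np.cos(bd[2]),np.sin(bd[2])
goto(-.04,.003,.055)
for n in ("scene","top"):
    p=capture(n)
    if n=="scene" and len(sys.argv)>2: cv2.imwrite(sys.argv[2],cv2.resize(p['pixels'][120:420,120:520],(800,600)))
    v0=np.r_[place(np.array([[bx,.004,0.]]),bd)[0][:2],bd[2]]
    q=proj(p,place(np.array([[0,0,.07]]),v0))[0]
    try: v,f=fit([(p,best(p,"press_block",q))],TIPPED,v0)
    except Exception as e: print(e);continue
    d=v[:2]-bd[:2];print(n,"tipped block in board",np.round([c*d[0]+s*d[1],-s*d[0]+c*d[1]],4),"dyaw",round(np.degrees(v[2]-bd[2]),2),"1-iou",round(f,3))
E
python3 m2.py .035 pics/s6.png
```

```text
t 15.25 rot [ 1.7997e+02 -1.0000e-02 -7.0580e+01] tcp board [-0.1143  0.001   0.1669] F [-0.4  0.4 -0.4] w 0.06
shift cm [-7.43  0.21 11.19]
scene tipped block in board [0.0226 0.0033] dyaw -0.17 1-iou 0.027
top tipped block in board [0.0224 0.0049] dyaw -0.35 1-iou 0.02
```

View pics/s6.png

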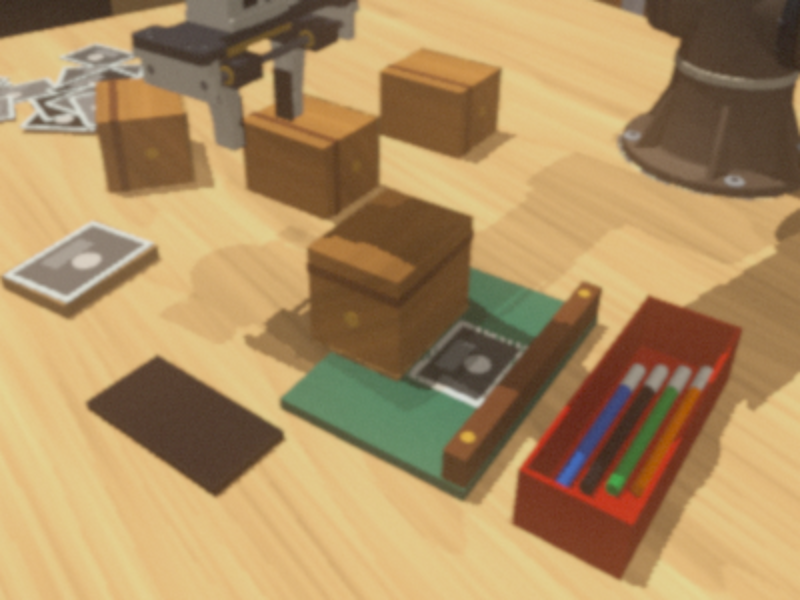

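The block has tipped at (390,275) and lies flat on the board, square and centred (x = 22.5, y = 4 mm). Now I'll push it to the rail.

Emit:
jog_arm --moves '[[[0, 0, 5.4], 0, 6], [[0, 0, 5.4], 0, 6], [[-3.5, 0, 0], 0, 6], [[-3.5, 0, 0], 0, 6], [[-0.8, 0, 0], 0, 6], [[-0.8, 0, 0], 0, 6], [[-0.8, 0, 0], 0, 6], [[-0.8, 0, 0], 0, 6], [[-0.8, 0, 0], 0, 6], [[-0.8, 0, 0], 0, 6], [[-0.8, 0, 0], 0, 6], [[0, 0, 0], 0, 6]]'

```text
time_s: 16.95
tcp_pos: [0.5554, 0.0444, 0.0594]
eef_rot: [-180.0, 0.0, -70.4]
contact_force: [-0.3, -0.9, 0.0]
gripper_width: 0.0599
gripper_force: 0.0
```

```bash
python3 m2.py .07
```

```text
t 16.95 rot [-1.7998e+02  2.0000e-02 -7.0360e+01] tcp board [0.0148 0.0005 0.0594] F [-0.3 -0.9  0. ] w 0.06
shift cm [5.48 0.25 0.44]
scene tipped block in board [0.0719 0.0029] dyaw 1.23 1-iou 0.046
top tipped block in board [0.079  0.0271] dyaw 17.03 1-iou 0.596
```

Emit:
jog_arm --moves '[[[-0.5, 0, 0], 0, 6], [[-0.5, 0, 0], 0, 6], [[-0.5, 0, 0], 0, 6], [[-0.5, 0, 0], 0, 6], [[-0.5, 0, 0], 0, 6], [[-0.4, 0, 0], 0, 6], [[-0.3, 0, 0], 0, 6], [[-0.2, 0, 0], 0, 6], [[0, 0, 0], 0, 6]]'

```text
time_s: 18.27
tcp_pos: [0.544, 0.076, 0.0593]
eef_rot: [-180.0, 0.0, -70.4]
contact_force: [0.4, -0.9, 0.3]
gripper_width: 0.0605
gripper_force: 0.4
```

```bash
python3 m2.py .105
```

```text
t 18.275 rot [-1.7999e+02  2.0000e-02 -7.0400e+01] tcp board [0.0483 0.0007 0.0593] F [ 0.4 -0.9  0.3] w 0.06
shift cm [8.83 0.24 0.43]
scene tipped block in board [0.1052 0.0022] dyaw 3.11 1-iou 0.121
top tipped block in board [0.1088 0.0399] dyaw 29.39 1-iou 0.639
```

Emit:
jog_arm --moves '[[[-0.2, 0, 0], 0, 6], [[-0.2, 0, 0], 0, 6], [[0, 0, 0], 0, 6]]'

```text
time_s: 18.85
tcp_pos: [0.5436, 0.077, 0.0601]
eef_rot: [180.0, -0.2, -70.4]
contact_force: [7.3, -16.3, 3.3]
gripper_width: 0.06
gripper_force: 9.0
```

18 N now, so the block is pressed against the rail. Next I retreat and check.

Emit:
jog_arm --moves '[[[1, 0, 0], 0, 6], [[4, 0, 0], 0, 6], [[5, 0, 0], 0, 6], [[5, 0, -5], 0, 6], [[5, 0, -5], 0, 6], [[0, 0, 0], 0, 6], [[0, 0, 0], 0, 6]]'

```text
time_s: 19.73
tcp_pos: [0.6054, -0.0981, 0.1471]
eef_rot: [180.0, 0.1, -70.5]
contact_force: [0.2, -0.2, -1.4]
gripper_width: 0.0601
gripper_force: 0.0
```

```bash
python3 m2.py .105 pics/s7.png
```

```text
t 19.725 rot [ 1.7998e+02  6.0000e-02 -7.0470e+01] tcp board [-0.1363  0.0012  0.1471] F [ 0.2 -0.2 -1.4] w 0.06
shift cm [-9.62  0.18  9.22]
scene tipped block in board [0.1037 0.0046] dyaw 2.88 1-iou 0.088
top tipped block in board [0.0452 0.0479] dyaw 40.39 1-iou 0.969
```

View pics/s7.png

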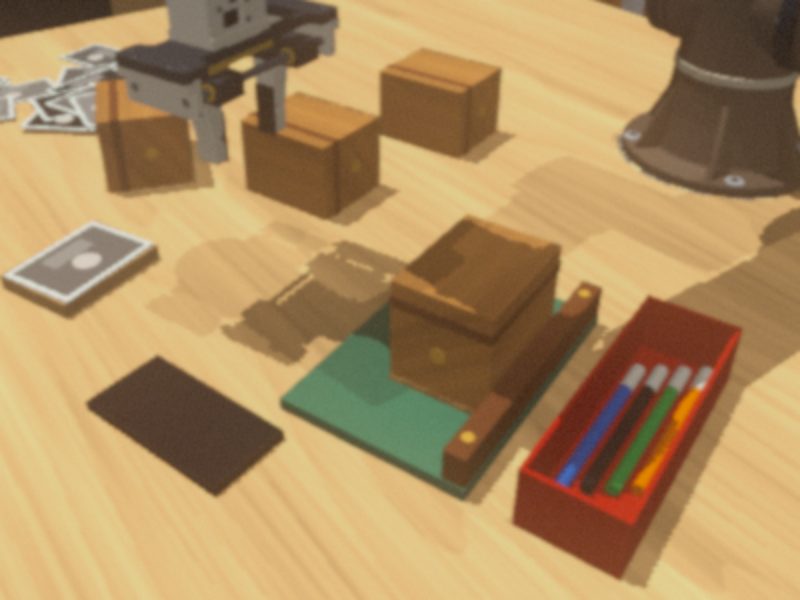

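The block stands against the rail at (475,310), covering the print. It is square by the two-finger press, and the bystanders haven't moved. The 2.9° in the fit comes from the rail hiding the block's foot.

```bash
python3 -c "
from h import *
print(close_job())"
```

```text
the job is handed in; nothing more can be done
None
```

I tipped the block onto its cork face over the board's front edge, pushed it against the back rail over the print, released it and handed the job in; no verdict came back, and only the final tilt against the rail wasn't measured cleanly.

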